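# Make up two craft kits with peg spacers

### The arm

A 6-joint arm with a two-finger parallel gripper is mounted at the origin on the work surface. World frame = base frame: x ahead of the robot, y to its left, z up, the work surface at z = 0. Lengths are in m, angles in degrees, forces in N, time in s.
With the tool pointing down it reaches from about 0.4 to 0.825 m from the base axis. Payload 7 kg.
Tool frame: the origin (TCP) lies on the centre line of the jaws, within the pads' length; the fingertips stand 14 mm ahead of it and the grasp point (between the pads) lies 5 mm behind it; z points along the fingers, x is the direction in which the jaws open and shut, and the axes are right-handed (so a half turn about z gives the same grasp; the last joint's range is limited). The gripper opens to 88 mm and grips with 3 to 60 N. Pads are 19 mm wide; open, the fingers measure 130 mm over their backs; the gripper's body (78 mm by 193 mm) begins 47 mm behind the grasp point.
Start: joints at [79.532, 20.546, 0.682, 0, -70.136, -16.507], TCP at [0.306, 0.602, 0.202] pointing down, gripper open.
Joint ranges: [-176.03, 176.03], [-82.01, 121.73], [-58.28, 71.71], [-173.87, 95.51], [-174.79, -0.11], [-173.66, 173.66]. Speed limits (degrees/s): [136.94, 136.94, 172.46, 180, 180, 180].

### API

Orientations are given as [roll, pitch, yaw] about the fixed x, y, z axes, in that order (R = Rz(yaw) Ry(pitch) Rx(roll)).
In Python, from plant import * gives the robot as it stands.
- The arm moves only by the shell command python3 -m handwheel 'ROWS' [OPENING]. ROWS is JSON, a list of rows, each a list of 2 entries, a list of its own where there are three numbers: the shift along the tool's x, y, z each as a share of 0.2 m, from -1 to 1, then the turn, a rotation vector about the tool's x, y, z each as a share of 360 degrees, from -1 to 1. In form: [[[tx, ty, tz], [ax, ay, az]], ...]. A call has 1 to 5 rows; each row is the pose to reach, as a shift and turn from the pose commanded when the call began, along the tool's axes at that moment, turning the shorter way round; what a row does not reach only later rows make up. A row lasts 1/12 s, in which the tool goes at most 41.7 mm and 7.16 degrees, less where a joint would pass 70% of its speed; a pose out of reach is approached as far as the arm can. A call with a number of a shift or a turn outside -1 to 1 is refused whole. A call with a gripper value outside its range is refused whole. OPENING is the closure, from -1 (fully open) to 1 (shut), set as the call begins (- or left out, the last holds). The fingers move at their own pace and stop on an object; the grip force is fixed at half the most. Time passes only in rows, so rows that repeat a pose let the fingers close. It gives the time, the measured TCP pose, the force and the opening at its end, in the units of the state.
- get_obs(): the state, without advancing time (a new reading comes with each control period).
- snapshot(name): name is "side" or "top"; returns a dict with "color" (480x640x3 uint8, red, green, blue), "z_map" (480x640 float32, m along the optical axis (not along the pixel's ray), 0 where there is no reading), "intrinsics" (3x3 intrinsics, pixels), "rvec" (rotation vector, rad) and "tvec" (3), from world to camera coordinates, as OpenCV has them. Camera axes: x right, y down, z forward; pixel columns grow to the right and rows downward; lengths in m; the calibration is good to about 2 mm. A picture is of the moment at which its call begins.
- close_job(): hands the job in, once; it reports no verdict.
The state is a dict: "clock": time; "joint_pos": joint angles; "qvel": joint speeds; "tau": joint torques, N m; "tool_pos": TCP position; "orientation": TCP orientation; "force": force on the tool from outside, world axes, zero at the start; "moment": the same for the moment, N m; "opening": finger opening in m.
Only numpy, scipy, OpenCV 4.12 (cv2) and the standard library are available. Lean on these libraries where they do the work, as an engineer would, in place of code of your own. Each camera call takes 0.05 s, during which the arm holds its last target. There are 200 camera calls.

### The job

Make up the two craft kits: on the plywood board on the orange mat, lay one clothes peg centred along each of the two dark bands as spacers, then rest the yellow plaque on both pegs, centred over the board and in line with its long side, so that it lies level and clear of the board. In the dark grey tray stand the red-lidded bead jar upright in the middle of the round white mark, set down rather than dropped, and stand the chrome stapler on its base along the oblong white mark. Leave the green plaque, the blue-lidded jar and the roll of tape where they are.

Things in the scene. Friction and masses are not known exactly. Their poses are not given: they have to be found in the camera images.
- peg_pale: Loose clothes peg of pale wood with a steel spring, lying on its side: 76 long x 16 wide x 12 mm high with parallel flat outer sides and flat top, 15 g. Origin at the centre of its underside; x along its length (either end will do), y across its width, z up.
- peg_dark: Loose clothes peg of dark brown wood, otherwise the same as the pale one (76 x 16 x 12 mm); same origin and axes. Either peg may go on either band.
- plaque_yellow: Loose flat wooden plaque painted yellow, 120 x 46 x 10 mm thick, 45 g. Origin at the centre of its underside; x along the 120 mm length, y across the 46 mm width, z up.
- jar_red: Loose upright round bead jar with red screw lid, red and yellow beads: 66 mm high, clear body 44 mm across up to 52 mm, lid 47 mm across above that, about 140 g; the lid is tight and the beads do not move. Origin at the centre of its underside, z up.
- stapler: Loose chrome stapler standing on its black base: 112 long x 28 wide x 40 mm high, about 170 g; the chrome upper arm is 24 mm wide with flat sides from 24 to 40 mm high. Origin at the centre of the base's underside; x along its length (may point either way when placed), y across, z up.
- board: Target, fixed: orange mat 220 x 170 x 3 mm with a plywood board 150 (x) x 110 (y) x 9 mm stuck on its middle; board top 12 mm above the origin. Two dark bands 18 mm wide run along y, middles at x = -35 and +35 mm, y = 0; pegs lie along them. Plaque length along x, middle over the origin, underside then 24 mm up. Origin at the centre of the mat underside, z up.
- tray: Target, fixed: dark grey open tray 150 (x) x 210 (y) x 25 mm high, walls and floor 4 mm thick (floor top 4 mm above origin), 4 mm divider of rim height at y = 0. Flat white marks: round, 62 mm across, at x = 0, y = +52 mm (jar); oblong 118 (x) x 38 mm (y) at x = 0, y = -52 mm (stapler, length along x). Origin at the centre of the underside, z up.
- jar_blue: Bystander, loose: bead jar with blue lid and blue and white beads, same shape and size as the red-lidded one. Origin at the centre of its underside. To be left alone.
- plaque_green: Bystander, loose: plaque painted green, same shape, size and axes as the yellow one. To be left alone.
- tape: Bystander, loose: roll of purple paper tape lying flat, 74 mm across, 24 mm high. Origin at the centre of its underside. To be left alone.

How it is judged (in metres and radians):
On the way, in this order (a step that is already met when the one before it is completed fails the run):
1. one peg lies along each dark band of the board (((x of peg_pale in the frame of board between 0.023 and 0.047 m and y of peg_pale in the frame of board between -0.015 and 0.015 m and z of peg_pale in the frame of board between 0.008 and 0.016 m and angle between the x axis of each of peg_pale, peg_dark and the y axis of board, either way round below 0.22 rad and x of peg_dark in the frame of board between -0.047 and -0.023 m and y of peg_dark in the frame of board between -0.015 and 0.015 m and z of peg_dark in the frame of board between 0.008 and 0.016 m) or (x of peg_pale in the frame of board between -0.047 and -0.023 m and y of peg_pale in the frame of board between -0.015 and 0.015 m and z of peg_pale in the frame of board between 0.008 and 0.016 m and angle between the x axis of each of peg_pale, peg_dark and the y axis of board, either way round below 0.22 rad and x of peg_dark in the frame of board between 0.023 and 0.047 m and y of peg_dark in the frame of board between -0.015 and 0.015 m and z of peg_dark in the frame of board between 0.008 and 0.016 m))), for 0.2 s.
2. the yellow plaque rests on the two pegs (x of plaque_yellow in the frame of board between -0.015 and 0.015 m and y of plaque_yellow in the frame of board between -0.015 and 0.015 m and z of plaque_yellow in the frame of board between 0.021 and 0.027 m and angle between the x axis of plaque_yellow and the x axis of board, either way round below 0.22 rad and angle between plaque_yellow's own z axis and vertical below 0.06 rad and ((x of peg_pale in the frame of board between 0.023 and 0.047 m and y of peg_pale in the frame of board between -0.015 and 0.015 m and z of peg_pale in the frame of board between 0.008 and 0.016 m and angle between the x axis of each of peg_pale, peg_dark and the y axis of board, either way round below 0.22 rad and x of peg_dark in the frame of board between -0.047 and -0.023 m and y of peg_dark in the frame of board between -0.015 and 0.015 m and z of peg_dark in the frame of board between 0.008 and 0.016 m) or (x of peg_pale in the frame of board between -0.047 and -0.023 m and y of peg_pale in the frame of board between -0.015 and 0.015 m and z of peg_pale in the frame of board between 0.008 and 0.016 m and angle between the x axis of each of peg_pale, peg_dark and the y axis of board, either way round below 0.22 rad and x of peg_dark in the frame of board between 0.023 and 0.047 m and y of peg_dark in the frame of board between -0.015 and 0.015 m and z of peg_dark in the frame of board between 0.008 and 0.016 m))), for 0.2 s.
At the end, for the whole second after the job is handed in: A peg along each band (12 mm across, 15 mm along, 0.22 rad); yellow plaque level on both (15 mm, 0.22 rad, underside 21-27 mm above board origin); red-lidded jar upright within 15 mm of the round mark, stapler on its base within 15 mm and 0.22 rad of the oblong mark (tray axes); all at rest (all of step 2 and x of jar_red in the frame of tray between -0.015 and 0.015 m and y of jar_red in the frame of tray between 0.037 and 0.067 m and z of jar_red in the frame of tray between 0 and 0.008 m and angle between each of jar_red, stapler's own z axis and vertical below 0.1 rad and x of stapler in the frame of tray between -0.015 and 0.015 m and y of stapler in the frame of tray between -0.067 and -0.037 m and z of stapler in the frame of tray between 0 and 0.008 m and angle between the x axis of stapler and the x axis of tray, either way round below 0.22 rad and linear speed of each of peg_pale, peg_dark, plaque_yellow, jar_red, stapler below 0.02 m/s); the robot touches nothing.
It fails at once if the blue-lidded jar is shifted by more than 20 mm (distance of jar_blue from where it was at the start of the episode above 0.02 m).
It fails at once if the green plaque is shifted by more than 20 mm (distance of plaque_green from where it was at the start of the episode above 0.02 m).
It fails at once if the roll of tape is shifted by more than 20 mm (distance of tape from where it was at the start of the episode above 0.02 m).
It fails at once if the red-lidded jar is dropped (falls free, more than about 20 mm) (contact force between the fingers and jar_red below 0.01 N and linear speed of jar_red above 0.6 m/s).
It also fails if it takes over 125 s, if anything falls off the work surface, if the arm or the gripper's body presses on something with over 40 N, if the wrist force passes 120 N, or if a joint passes its speed limit or range.

## Working session

There is one attempt and no reset: what is moved stays moved. The work goes in short steps, Python scripts to look and compute and a shell command to move; the robot and the scene stay as the last step left them, time stands still between calls to the robot, and variables do not carry over. Pictures are saved under pics/ and viewed, about 12 in all and at most 16, crops included, and the job is handed in when it is done.

```bash
mkdir -p pics; ls; python3 - <<'E'
from plant import *
import cv2,numpy as np
print(get_obs())
for n in("top","side"):
    s=snapshot(n);cv2.imwrite(f"pics/{n}0.png",s["color"][...,::-1]);np.savez(f"{n}0.npz",**s)
    print(n,s["intrinsics"],s["rvec"],s["tvec"])
E
```

```text
pics
{'clock': 0.0, 'joint_pos': array([ 7.95329748e+01,  2.05902445e+01,  6.33091983e-01, -2.00952803e-02,
       -7.01354420e+01, -1.65053290e+01]), 'qvel': array([ 0.02041562, -0.12913386,  0.04236363, -0.01153343,  0.00963025,
        0.13642839]), 'tau': array([ 1.77774906e-03, -5.82714343e+01,  2.93049037e+01,  6.99712291e+00,
        6.75340460e-03, -1.81191276e-04]), 'tool_pos': array([0.30595593, 0.60107761, 0.20103106]), 'orientation': array([-1.79991803e+02, -9.41463751e-02, -1.16979205e+02]), 'force': array([0.01050569, 0.19259236, 0.00265573]), 'moment': array([ 0.00551526, -0.04119276, -0.01063747]), 'opening': 0.08768879731453352}
top [[540.34003923   0.         321.8215886 ]
 [  0.         540.34003923 244.87635674]
 [  0.           0.           1.        ]] [ 2.15033185 -2.1233342   0.2237239 ] [-0.02251632  0.59933206  0.98377259]
side [[585.55334439   0.         312.9463932 ]
 [  0.         585.55334439 234.81251552]
 [  0.           0.           1.        ]] [ 2.17214236 -0.47499294  0.23871464] [-0.5520208   0.18009213  0.89680123]
```

View pics/top0.png

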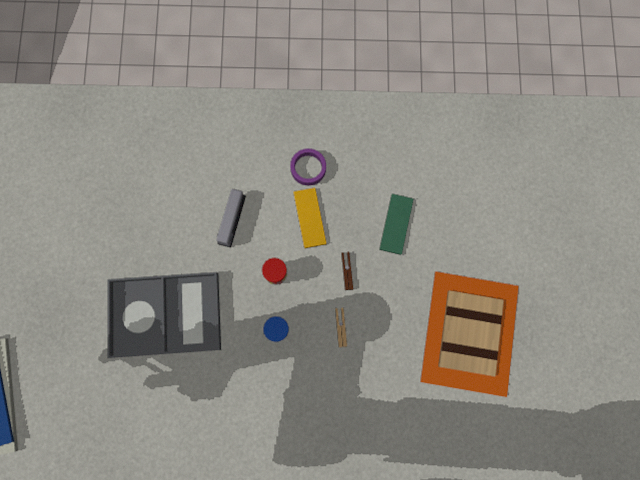

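View pics/side0.png

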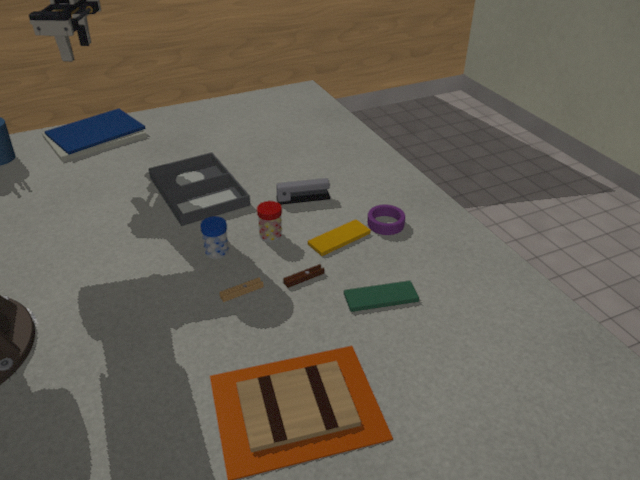

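The top view shows everything:

| Item | Pixel position (top view) |
|---|---|
| Tray | (165,315) |
| Stapler | (231,218) |
| Yellow plaque | (310,218) |
| Green plaque | (397,224) |
| Tape | (308,167) |
| Red jar | (275,270) |
| Blue jar | (276,329) |
| Dark peg | (348,271) |
| Pale peg | (341,328) |
| Board | (470,333) |

Next I'll measure them from depth.

```bash
cat > h.py <<'E'
import numpy as np,cv2
from scipy.spatial.transform import Rotation as Rn
def world(s):
    K=s["intrinsics"];R=cv2.Rodrigues(s["rvec"])[0];t=s["tvec"].ravel()
    z=s["z_map"];v,u=np.mgrid[:480,:640]
    P=np.stack([(u-K[0,2])/K[0,0]*z,(v-K[1,2])/K[1,1]*z,z],-1)
    W=(P-t)@R; W[z==0]=np.nan; return W
def plane(s,uv,h):
    K=s["intrinsics"];R=cv2.Rodrigues(s["rvec"])[0];t=s["tvec"].ravel()
    uv=np.atleast_2d(uv).astype(float);d=np.c_[(uv-K[:2,2])/[K[0,0],K[1,1]],np.ones(len(uv))]@R
    c=-R.T@t; return (c+d*((h-c[2])/d[:,2])[:,None])[:,:2]
def rect(p):
    (c,(w,h),a)=cv2.minAreaRect(np.float32(p)*1000)
    if w<h:w,h,a=h,w,a+90
    return np.round(c,1),round(w,1),round(h,1),round((a+90)%180-90,1)
E
python3 - <<'E'
from h import *
s=dict(np.load("top0.npz"));W=world(s);z=W[...,2]
print("floor z",np.nanmedian(z[280:300,300:330]),np.nanstd(z[290:300,300:330]))
boxes=dict(tray=(100,265,228,362),stapler=(212,183,248,250),yellow=(290,185,330,250),green=(375,190,418,257),tape=(287,146,330,187),red=(258,255,290,286),blue=(260,313,292,345),dark=(338,248,358,294),pale=(330,305,352,350),board=(440,285,508,380),mat=(415,265,525,400))
for n,(a,b,c,d) in boxes.items():
    zz=z[b:d,a:c];h=np.nanpercentile(zz,97);
    lo={'board':.008,'mat':.0017}.get(n,max(.006,h*.75) if n!='tray' else .02)
    m=cv2.morphologyEx((zz>lo).astype('uint8'),cv2.MORPH_OPEN,np.ones((2,2)))
    l,lab,st,_=cv2.connectedComponentsWithStats(m);k=1+np.argmax(st[1:,4])
    uv=np.argwhere(lab==k)[:,::-1]+[a,b]
    print(n,round(h,4),len(uv),*rect(plane(s,uv,h)))
hsv=cv2.cvtColor(s["color"],cv2.COLOR_RGB2HSV)
def comp(mask,box,h,n):
    a,b,c,d=box;l,lab,st,_=cv2.connectedComponentsWithStats(mask[b:d,a:c].astype('uint8'))
    for k in range(1,l):
        if st[k,4]>40: print(n,st[k,4],*rect(plane(s,np.argwhere(lab==k)[:,::-1]+[a,b],h)))
H,S,V=cv2.split(hsv)
comp(V>140,boxes['tray'],.004,'marks');comp(V<75,boxes['board'],.012,'bands')
comp((S>190)&(H<15),boxes['mat'],.003,'orange')
E
```

```text
floor z 0.0009660160999151651 0.001953667676596071
tray 0.0266 789 [465.3 277.8] 193.0 149.8 -85.3
stapler 0.043 690 [655.8 164.8] 109.9 25.0 -13.8
yellow 0.0138 79 [640.9   7. ] 34.2 18.5 18.8
green 0.0136 111 [ 668.4 -164.2] 40.3 28.5 -14.6
tape 0.0268 439 [767.5  13. ] 72.2 71.1 1.1
red 0.0698 485 [547.7  72.8] 45.5 45.0 1.3
blue 0.0697 503 [438.4  68.1] 44.2 43.6 -89.3
dark 0.0153 34 [564.6 -62.7] 21.4 10.2 40.8
pale 0.0151 82 [421.8 -57.7] 28.5 15.3 9.7
board 0.0162 4321 [ 436.3 -309.9] 149.4 112.4 -9.1
mat 0.0153 8493 [ 436.8 -308.4] 225.2 173.5 -8.2
marks 1772 [486.8 291.7] 250.2 171.7 -85.2
marks 849 [482.8 238.7] 92.1 37.2 3.3
marks 512 [470.7 344.6] 60.7 42.7 -67.9
bands 449 [ 471.7 -316.7] 109.1 15.9 80.9
bands 468 [ 402.6 -305.5] 109.0 16.0 80.9
orange 4880 [ 437.2 -311.1] 217.7 168.4 -9.1
```

```bash
python3 -c "
import cv2
i=cv2.imread('pics/top0.png')[140:360,205:425];cv2.imwrite('pics/c1.png',cv2.resize(i,(600,600),interpolation=cv2.INTER_CUBIC))"
```

```text
(no output)
```

View pics/c1.png

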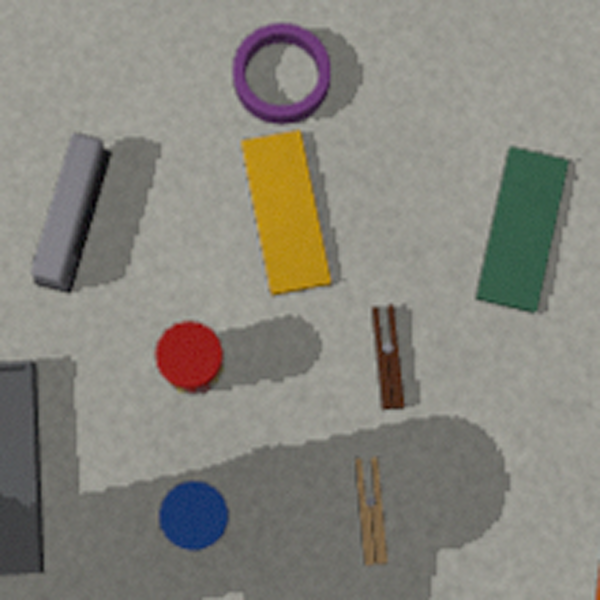

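```bash
cat > go.py <<'E'
import sys
from plant import *
from h import *
# go.py x y z yaw (mm,deg): shift (share of .2 m) and turn (share of 360) from measured pose
x,y,z,yaw=map(float,sys.argv[1:5]);o=get_obs()
R=Rn.from_euler('xyz',o["orientation"],degrees=True)
d=R.inv().apply(np.array([x,y,z])/1000-o["tool_pos"]);T=Rn.from_euler('xyz',[180,0,yaw],degrees=True)
r=(R.inv()*T).as_rotvec(degrees=True)
print("t",np.round(o["clock"],1),"at",np.round(o["tool_pos"]*1000,1),np.round(o["orientation"],1),"open",round(o["opening"]*1000,1),"F",np.round(o["force"],1),"q",np.round(o["joint_pos"],0))
print("shift",np.round(d/.2,3),"turn",np.round(r/360,4),"rows",round(np.linalg.norm(d)/.0417,1),round(np.linalg.norm(r)/7.16,1))
E
python3 - <<'E'
from h import *
s=dict(np.load("top0.npz"));H,S,V=cv2.split(cv2.cvtColor(s["color"],cv2.COLOR_RGB2HSV))
def comp(mask,box,h,n,mn=60):
    a,b,c,d=box;l,lab,st,_=cv2.connectedComponentsWithStats(mask[b:d,a:c].astype('uint8'))
    for k in range(1,l):
        if st[k,4]>mn: print(n,st[k,4],*rect(plane(s,np.argwhere(lab==k)[:,::-1]+[a,b],h)))
comp((S>150)&(H>15)&(H<35),(285,180,335,255),.01,'yellow')
comp((S>100)&(H>60)&(H<95),(370,185,420,260),.01,'green')
comp((S>100)&((H<20)|(H>170)),(335,246,360,296),.012,'dark')
comp(S>75,(330,303,355,352),.012,'pale')
print(V[280:350:6,138],V[315,112:165:4])
comp(V>95,(115,282,160,350),.004,'round');comp(V>95,(172,276,212,350),.004,'oblong')
f=lambda c:(np.array(c)+.5)/2.727-.5+[205,140]
for n,c in(('dark',[(373,307),(394,305),(403,407),(382,409)]),('pale',[(356,459),(379,457),(387,563),(364,564)])):
    print(n,*rect(plane(s,f(c),.012)))
print('tray rim',*rect(plane(s,[(108,279),(219,273),(220,350),(109,356)],.025)))
E
python3 go.py 425 -55 150 95
```

```text
yellow 1269 [664.3   9.6] 119.6 44.7 11.6
green 1025 [ 654.1 -167. ] 118.1 43.3 -12.8
dark 205 [556.2 -66.5] 74.6 14.8 6.0
pale 246 [445.5 -54.6] 74.5 15.7 5.6
[ 60  90  90  91 169 168 171 127 123  62  66  63] [ 37  65  66 118 169 170 170 172 170 173 176  89  91  50]
round 836 [462.6 341.1] 62.1 61.3 -23.4
oblong 1272 [470.6 237. ] 119.9 40.9 4.8
dark [556.6 -66.6] 75.5 15.5 5.2
pale [445.4 -54.9] 75.2 16.7 4.5
tray rim [465.4 286.1] 213.9 147.6 -86.1
t 0.1 at [306.  601.1 201.1] [-1.80e+02 -1.00e-01 -1.17e+02] open 87.6 F [-0.6 -0.3  0.6] q [ 80.  21.   1.  -0. -70. -17.]
shift [ 2.653 -2.019  0.26 ] turn [-3.000e-04 -1.000e-04  4.112e-01] rows 16.0 20.7
```

```bash

python3 -m handwheel '[[[0.13,-0.1,0],[0,0,0.016]],[[0.26,-0.2,0.01],[0,0,0]],[[0.4,-0.3,0.02],[0,0,0]],[[0.53,-0.4,0.03],[0,0,0]],[[0.66,-0.5,0.03],[0,0,0]]]' -1
python3 -m handwheel '[[[0.13,-0.1,0],[0,0,0]],[[0.26,-0.2,0.01],[0,0,0]],[[0.4,-0.3,0.02],[0,0,0]],[[0.53,-0.4,0.03],[0,0,0]],[[0.66,-0.5,0.03],[0,0,0]]]'
python3 -m handwheel '[[[0.13,-0.1,0],[0,0,0]],[[0.26,-0.2,0.01],[0,0,0]],[[0.4,-0.3,0.02],[0,0,0]],[[0.53,-0.4,0.03],[0,0,0]],[[0.66,-0.5,0.03],[0,0,0]]]'
python3 -m handwheel '[[[0.13,-0.1,0],[0,0,0]],[[0.26,-0.2,0.01],[0,0,0]],[[0.4,-0.3,0.02],[0,0,0]],[[0.53,-0.4,0.03],[0,0,0]],[[0.66,-0.5,0.03],[0,0,0]]]'
for i in 1 2 3 4; do python3 -m handwheel '[[[0,0,0],[0,0,0.018]],[[0,0,0],[0,0,0.036]],[[0,0,0],[0,0,0.054]],[[0,0,0],[0,0,0.072]],[[0,0,0],[0,0,0.09]]]'|tail -2; done
python3 go.py 445.5 -54.7 100 95.3
```

```text
clock: 0.52
tool_pos: [0.3352, 0.4365, 0.195]
orientation: [180.0, -0.1, -117.0]
force: [0.6, -0.5, 0.0]
opening: 0.0879
clock: 0.93
tool_pos: [0.3643, 0.2735, 0.1894]
orientation: [180.0, -0.0, -117.0]
force: [1.1, 0.6, 0.5]
opening: 0.0876
clock: 1.35
tool_pos: [0.3934, 0.1108, 0.1836]
orientation: [180.0, -0.0, -117.0]
force: [1.7, 0.6, 0.7]
opening: 0.0877
clock: 1.77
tool_pos: [0.4226, -0.0521, 0.1777]
orientation: [180.0, 0.0, -117.0]
force: [1.2, 0.3, -0.5]
opening: 0.0878
force: [0.7, -0.1, 0.1]
opening: 0.0873
force: [0.8, -0.4, 0.2]
opening: 0.0875
force: [-0.4, -0.1, -0.3]
opening: 0.0877
force: [-0.2, 0.4, 0.3]
opening: 0.0876
t 3.4 at [422.9 -50.5 177.7] [-180.    -0.   113.1] open 87.6 F [-0.2  0.4  0.3] q [ 20.  -3. -31.  -0. -62. -87.]
shift [-0.064  0.096  0.389] turn [-0.0001 -0.      0.0494] rows 1.9 2.5
```

```bash

python3 -m handwheel '[[[-0.03,0.05,0.1],[0,0,0.018]],[[-0.064,0.096,0.2],[0,0,0.036]],[[-0.064,0.096,0.3],[0,0,0.0494]],[[-0.064,0.096,0.389],[0,0,0.0494]],[[-0.064,0.096,0.389],[0,0,0.0494]]]'
python3 go.py 445.5 -54.7 17 95.3
python3 - <<'E'
from plant import *
import cv2
s=snapshot("side");cv2.imwrite("pics/s1.png",cv2.resize(s["color"][150:350,100:420,::-1],(800,500)))
E
```

```text
clock: 3.85
tool_pos: [0.4432, -0.0551, 0.0969]
orientation: [-179.6, 0.0, 95.6]
force: [-0.6, -0.7, -0.4]
opening: 0.0875
t 3.8 at [443.2 -55.1  96.9] [-179.6    0.    95.6] open 87.5 F [-0.6 -0.7 -0.4] q [  18.    5.  -35.   -0.  -50. -103.]
shift [0.001 0.014 0.399] turn [-0.001   0.0001  0.0008] rows 1.9 0.1
```

View pics/s1.png

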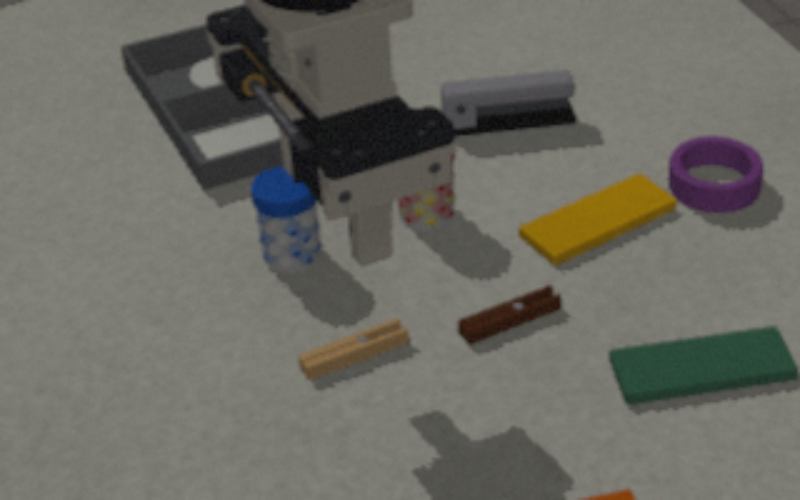

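```bash
python3 - <<'E'
from h import *
s=dict(np.load("side0.npz"))
P=np.float32([[.443,-.055,.083],[.443,-.099,.083],[.443,-.011,.083],[.445,-.055,.012],[.438,.068,.066]])
q=cv2.projectPoints(P,s["rvec"],s["tvec"],s["intrinsics"],None)[0][:,0];print(q,(q-[100,150])*2.5)
W=world(s);print(W[250,248],W[227,214])
E
```

```text
[[235.42221 255.00343]
 [244.38899 270.89435]
 [227.03673 240.1427 ]
 [239.81558 287.17523]
 [211.54413 224.16104]] [[338.55552673 262.50858307]
 [360.97248077 302.23587036]
 [317.59181976 225.35675049]
 [349.53895569 342.93807983]
 [278.86032104 185.40260315]]
[4.96520018e-01 5.04904371e-02 1.06069036e-04] [0.43922956 0.05679061 0.06672385]
```

```bash
python3 - <<'E'
from plant import *
from h import *
s=snapshot("side");W=world(s);o=get_obs();print(o["clock"],o["tool_pos"],o["opening"])
m=(W[...,2]>.075)&(W[...,2]<.13)&(np.hypot(W[...,0]-.443,W[...,1]+.055)<.12)&~((W[...,2]<.08)&(W[...,1]>.03))
for z0 in np.arange(.075,.13,.01):
    k=m&(W[...,2]>=z0)&(W[...,2]<z0+.01);p=W[k]
    if len(p): print(round(z0,3),len(p),p.min(0)[:2].round(3),p.max(0)[:2].round(3))
t=snapshot("top");np.savez("t1.npz",**t)
q=cv2.projectPoints(np.float32([[.443,-.055,.083]]),t["rvec"],t["tvec"],t["intrinsics"],None)[0];print(q)
a=cv2.resize(t["color"][220:420,220:480,::-1],(780,600));cv2.imwrite("pics/t1.png",a)
E
```

```text
3.95 [ 0.44547381 -0.05479844  0.10008248] 0.08760609511302754
0.115 3 [ 0.434 -0.1  ] [ 0.44  -0.007]
0.125 30 [ 0.429 -0.115] [0.46  0.006]
[[[343.33185 326.94263]]]
```

View pics/t1.png

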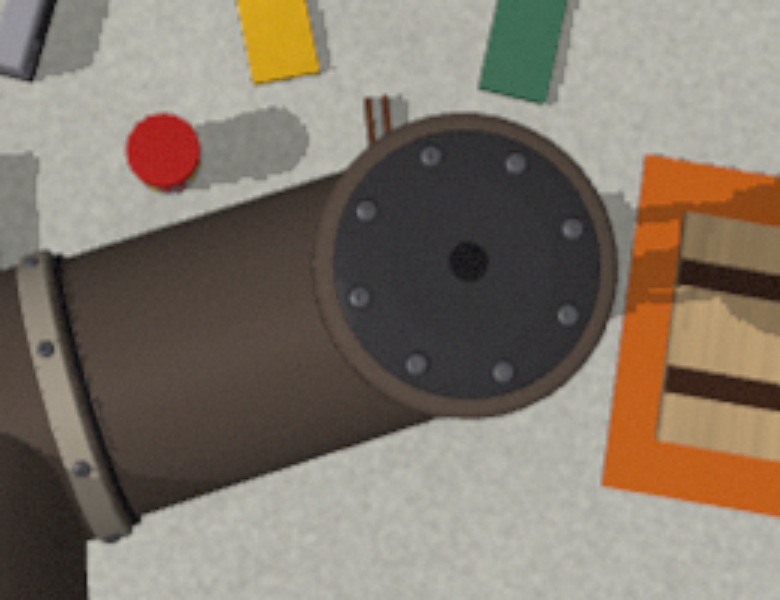

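```bash
cat > prof.py <<'E'
from plant import *
from h import *
s=snapshot("side");W=world(s);o=get_obs();c=o["tool_pos"];print(o["clock"],c.round(4),o["opening"])
m=(np.hypot(W[...,0]-c[0],W[...,1]-c[1])<.13)
for z0 in np.arange(c[2]-.03,c[2]+.12,.01):
    p=W[m&(W[...,2]>=z0)&(W[...,2]<z0+.01)]
    if len(p)>3: print(round((z0-c[2])*1000),len(p),((p.min(0)-c)[:2]*1000).round(),((p.max(0)-c)[:2]*1000).round())
E
python3 prof.py
python3 -m handwheel '[[[0,0,0],[0,0,0]],[[0,0,0],[0,0,0]],[[0,0,0],[0,0,0]],[[0,0,0],[0,0,0]],[[0,0,0],[0,0,0]]]' 0.9
python3 -m handwheel '[[[0,0,0],[0,0,0]],[[0,0,0],[0,0,0]],[[0,0,0],[0,0,0]],[[0,0,0],[0,0,0]],[[0,0,0],[0,0,0]]]' 0.9
python3 prof.py; python3 - <<'E'
from plant import *
import cv2
s=snapshot("side");cv2.imwrite("pics/s2.png",cv2.resize(s["color"][150:350,100:420,::-1],(800,500)))
E
```

```text
4.05 [ 0.4466 -0.0544  0.1013] 0.08752001038865181
20 26 [-15. -60.] [17. 49.]
30 116 [-17. -61.] [17. 58.]
40 110 [-17. -61.] [17. 61.]
50 127 [-17. -63.] [17. 62.]
60 104 [-17. -65.] [17. 60.]
70 54 [-15. -66.] [16. 51.]
80 25 [-20.  45.] [-8. 56.]
90 343 [-48. -92.] [48. 83.]
100 626 [-48. -93.] [48. 85.]
110 473 [-48. -98.] [49. 92.]
clock: 4.47
tool_pos: [0.446, -0.0545, 0.1004]
orientation: [180.0, -0.0, 95.6]
force: [0.1, -0.0, -0.1]
opening: 0.0596
clock: 4.88
tool_pos: [0.4459, -0.0546, 0.1001]
orientation: [-180.0, 0.0, 95.6]
force: [0.2, -0.2, 0.2]
opening: 0.0269
4.9333 [ 0.4458 -0.0546  0.1001] 0.022740964635967125
20 25 [-13. -27.] [13. 32.]
30 115 [-14. -31.] [14. 30.]
40 64 [-13. -31.] [14. 26.]
90 365 [-47. -93.] [48. 84.]
100 618 [-47. -93.] [47. 87.]
110 621 [-48. -97.] [48. 91.]
```

View pics/s2.png

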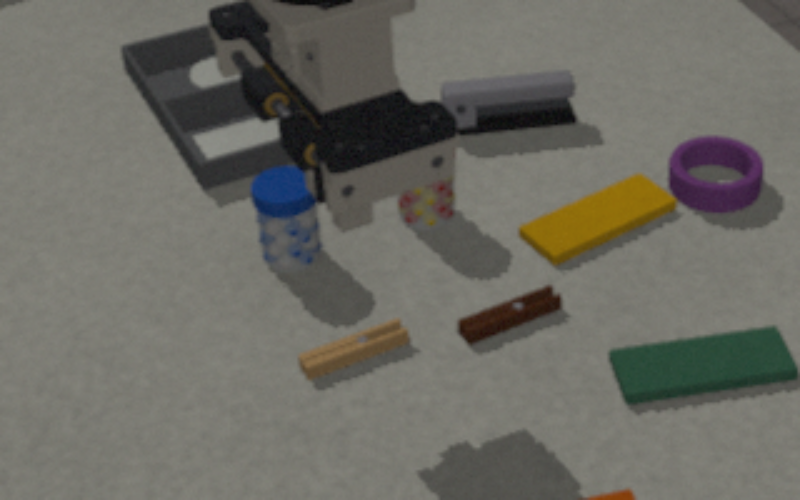

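The side view shows both pegs at crop (355,350) and (510,315). The gripper is centred in xy, but its tips and body sit about 37 mm higher than the reported TCP implies. I'll measure that offset more finely lower down before trusting z.

```bash
cat > tip.py <<'E'
from plant import *
from h import *
s=snapshot("side");W=world(s);o=get_obs();c=o["tool_pos"]
m=(np.hypot(W[...,0]-c[0],W[...,1]-c[1])<.07)&(W[...,2]>max(c[2]+.0,.02))&(W[...,2]<c[2]+.06)
z=np.sort(W[m][:,2]);print(o["clock"],c.round(4),"open",round(o["opening"],4),"tip above TCP mm",((z[[0,3,8,15]]-c[2])*1000).round(1),"force",o["force"].round(1))
E
python3 -m handwheel '[[[0,0,0.08],[0,0,0]],[[0,0,0.16],[0,0,0]],[[0,0,0.25],[0,0,0]],[[0,0,0.35],[0,0,0]],[[0,0,0.35],[0,0,0]]]' -0.14
python3 -m handwheel '[[[0,0,0],[0,0,0]],[[0,0,0],[0,0,0]],[[0,0,0],[0,0,0]],[[0,0,0],[0,0,0]]]' -0.14
python3 tip.py
python3 go.py 445.5 -54.7 -18 95.3
```

```text
clock: 5.4
tool_pos: [0.4435, -0.0551, 0.0273]
orientation: [-179.7, 0.0, 95.6]
force: [-0.1, 0.3, -0.2]
opening: 0.0461
clock: 5.73
tool_pos: [0.4467, -0.0543, 0.0312]
orientation: [179.9, -0.0, 95.7]
force: [0.0, 1.0, 1.1]
opening: 0.0494
5.7833 [ 0.4466 -0.0544  0.0311] open 0.05 tip above TCP mm [25.8 28.9 29.3 30.6] force [ 0.9 -0.1  0.1]
t 5.8 at [446.6 -54.4  31.1] [179.9  -0.   95.6] open 50.0 F [ 0.9 -0.1  0.1] q [  18.   11.  -40.    0.  -40. -103.]
shift [-0.001 -0.006  0.245] turn [ 0.0003 -0.0001  0.001 ] rows 1.2 0.1
```

```bash

python3 -m handwheel '[[[-0.001,-0.006,0.1],[0,0,0]],[[-0.001,-0.006,0.18],[0,0,0]],[[-0.001,-0.006,0.22],[0,0,0]],[[-0.001,-0.006,0.22],[0,0,0]]]' -0.14
for i in 1 2 3 4; do python3 -m handwheel '[[[0,0,0.008],[0,0,0]],[[0,0,0.008],[0,0,0]],[[0,0,0.008],[0,0,0]]]'|grep -E 'tool_pos|force'; done
```

```text
clock: 6.12
tool_pos: [0.4438, -0.0552, -0.0148]
orientation: [-179.9, 0.0, 95.6]
force: [0.5, 0.1, 0.2]
opening: 0.0502
tool_pos: [0.4453, -0.0547, -0.0147]
force: [-0.1, 0.4, 0.5]
tool_pos: [0.4448, -0.0548, -0.0168]
force: [0.4, -0.7, 0.6]
tool_pos: [0.4446, -0.0549, -0.0187]
force: [-0.4, 0.7, -0.6]
tool_pos: [0.4446, -0.0549, -0.0204]
force: [0.7, -1.1, 0.8]
```

```bash
python3 - <<'E'
from plant import *
import cv2
s=snapshot("side");cv2.imwrite("pics/s3.png",cv2.resize(s["color"][210:330,150:342,::-1],(800,500)))
E
```

```text
(no output)
```

View pics/s3.png

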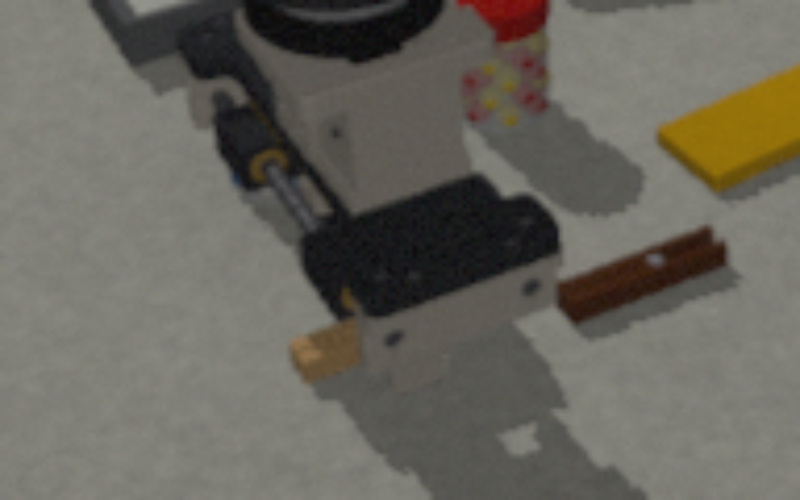

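Tips are just above the table either side of the pale peg (crop 410,375). I'll go down another 2 mm and close.

```bash

python3 -m handwheel '[[[0,0,0.008],[0,0,0]],[[0,0,0.008],[0,0,0]],[[0,0,0.008],[0,0,0]]]'|grep -E 'tool_pos|force'
for i in 1 2; do python3 -m handwheel '[[[0,0,0],[0,0,0]],[[0,0,0],[0,0,0]],[[0,0,0],[0,0,0]],[[0,0,0],[0,0,0]],[[0,0,0],[0,0,0]]]' 1|grep -E 'tool_pos|force|open';done
python3 -m handwheel '[[[0,0,-0.1],[0,0,0]],[[0,0,-0.2],[0,0,0]],[[0,0,-0.3],[0,0,0]],[[0,0,-0.4],[0,0,0]],[[0,0,-0.45],[0,0,0]]]'
python3 go.py 471.5 -316.7 70 170.9
```

```text
tool_pos: [0.4446, -0.0549, -0.0219]
force: [0.1, 0.4, -0.4]
tool_pos: [0.4447, -0.0549, -0.0218]
force: [0.9, -0.1, -0.5]
opening: 0.022
tool_pos: [0.4447, -0.0549, -0.0218]
force: [0.1, 0.4, 0.2]
opening: 0.0156
clock: 8.67
tool_pos: [0.4457, -0.0547, 0.0704]
orientation: [179.8, -0.0, 95.7]
force: [0.7, 0.2, -0.7]
opening: 0.0156
t 8.7 at [445.7 -54.7  70.4] [179.8  -0.   95.7] open 15.6 F [ 0.7  0.2 -0.7] q [  18.    7.  -37.    0.  -46. -103.]
shift [-1.316e+00 -1.000e-03  2.000e-03] turn [ 4.00e-04  2.00e-04 -2.09e-01] rows 6.3 10.5
```

```bash

for i in 1 2; do python3 -m handwheel '[[[-0.13,0,0],[0,0,0]],[[-0.26,0,0],[0,0,0]],[[-0.4,0,0],[0,0,0]],[[-0.53,0,0],[0,0,0]],[[-0.66,0,0],[0,0,0]]]'|grep -E 'tool_pos|force|open';done
for i in 1 2; do python3 -m handwheel '[[[0,0,0],[0,0,-0.018]],[[0,0,0],[0,0,-0.036]],[[0,0,0],[0,0,-0.054]],[[0,0,0],[0,0,-0.072]],[[0,0,0],[0,0,-0.09]]]'|grep -E 'orient|force|open';done
python3 -m handwheel '[[[0,0,0],[0,0,-0.015]],[[0,0,0],[0,0,-0.029]],[[0,0,0],[0,0,-0.029]],[[0,0,0],[0,0,-0.029]]]'
python3 go.py 471.5 -316.7 5 170.9
```

```text
tool_pos: [0.4576, -0.1874, 0.0682]
force: [0.3, 0.0, 0.3]
opening: 0.0155
tool_pos: [0.4704, -0.319, 0.068]
force: [0.4, 0.8, 0.5]
opening: 0.0155
orientation: [-180.0, -0.0, 128.3]
force: [-0.3, 0.4, 0.3]
opening: 0.0152
orientation: [180.0, -0.0, 160.8]
force: [-0.2, -0.4, 0.6]
opening: 0.0155
clock: 10.67
tool_pos: [0.4705, -0.3175, 0.068]
orientation: [180.0, -0.0, 170.7]
force: [-0.3, -0.5, 0.5]
opening: 0.0157
t 10.7 at [ 470.5 -317.5   68. ] [180.   -0.  170.7] open 15.7 F [-0.3 -0.5  0.5] q [-14.  18. -23.  -0. -49.   5.]
shift [-0.004  0.005  0.315] turn [ 0.     -0.0001 -0.0005] rows 1.5 0.0
```

```bash

python3 -m handwheel '[[[-0.004,0.005,0.1],[0,0,0]],[[-0.004,0.005,0.2],[0,0,0]],[[-0.004,0.005,0.3],[0,0,0]],[[-0.004,0.005,0.34],[0,0,0]],[[-0.004,0.005,0.34],[0,0,0]]]'|grep -E 'tool_pos|force|open'
for i in 1 2 3 4; do python3 -m handwheel '[[[0,0,0.01],[0,0,0]],[[0,0,0.01],[0,0,0]],[[0,0,0.01],[0,0,0]],[[0,0,0.01],[0,0,0]]]'|grep -E 'tool_pos|force'; done
```

```text
tool_pos: [0.47, -0.3163, -0.0018]
force: [0.3, 0.8, 0.9]
opening: 0.0153
tool_pos: [0.4723, -0.317, -0.0008]
force: [-0.2, -0.7, -0.2]
tool_pos: [0.4716, -0.3168, -0.0037]
force: [-0.3, 0.5, -0.5]
tool_pos: [0.4715, -0.3167, -0.0059]
force: [-0.1, -0.2, -0.9]
tool_pos: [0.4716, -0.3167, -0.0079]
force: [0.1, 1.3, 0.2]
```

```bash

python3 -m handwheel '[[[0,0,0.008],[0,0,0]],[[0,0,0.008],[0,0,0]],[[0,0,0.008],[0,0,0]]]'|grep -E 'tool_pos|force'
python3 -m handwheel '[[[0,0,0.004],[0,0,0]],[[0,0,0.004],[0,0,0]],[[0,0,0.004],[0,0,0]]]'|grep -E 'tool_pos|force'
python3 -m handwheel '[[[0,0,0.0],[0,0,0]],[[0,0,0.0],[0,0,0]],[[0,0,0.0],[0,0,0]]]' 0.2|grep -E 'tool_pos|force|open'
python3 -m handwheel '[[[0,0,-0.1],[0,0,0]],[[0,0,-0.2],[0,0,0]],[[0,0,-0.3],[0,0,0]],[[0,0,-0.4],[0,0,0]],[[0,0,-0.5],[0,0,0]]]'|grep -E 'tool_pos|force|open'
python3 go.py 556.4 -66.5 90 95.8
```

```text
tool_pos: [0.4715, -0.3167, -0.0096]
force: [-0.8, 0.1, -0.0]
tool_pos: [0.4717, -0.3168, -0.0098]
force: [-0.2, 0.7, 5.3]
tool_pos: [0.4716, -0.3168, -0.0104]
force: [-0.2, -0.4, -0.3]
opening: 0.0304
tool_pos: [0.4714, -0.3167, 0.0905]
force: [-0.0, 1.2, -1.1]
opening: 0.0352
t 13.6 at [ 471.4 -316.7   90.5] [180.   -0.  170.9] open 35.2 F [-0.   1.2 -1.1] q [-14.  16. -21.  -0. -52.   5.]
shift [-0.221  1.303  0.003] turn [-0.000e+00 -1.000e-04  2.085e-01] rows 6.3 10.5
```

```bash

for i in 1 2; do python3 -m handwheel '[[[-0.02,0.13,0],[0,0,0]],[[-0.04,0.26,0],[0,0,0]],[[-0.07,0.4,0],[0,0,0]],[[-0.09,0.53,0],[0,0,0]],[[-0.11,0.65,0],[0,0,0]]]' -0.14|grep -E 'tool_pos|force|open';done
for i in 1 2 3; do python3 -m handwheel '[[[0,0,0],[0,0,0.018]],[[0,0,0],[0,0,0.036]],[[0,0,0],[0,0,0.054]],[[0,0,0],[0,0,0.0695]],[[0,0,0],[0,0,0.0695]]]'|grep -E 'orient|open';done
python3 go.py 556.4 -66.5 0 95.8
python3 - <<'E'
from plant import *
from h import *
s=snapshot("top");np.savez("t2.npz",**s);cv2.imwrite("pics/t2.png",cv2.resize(s["color"][260:400,410:530,::-1],(514,600)))
E
```

```text
tool_pos: [0.5142, -0.1906, 0.0898]
force: [1.1, -0.1, 0.2]
opening: 0.0495
tool_pos: [0.5566, -0.0655, 0.0896]
force: [0.1, -0.8, -0.2]
opening: 0.0501
orientation: [-180.0, -0.0, 145.6]
opening: 0.0498
orientation: [-180.0, -0.0, 120.8]
opening: 0.0502
orientation: [-180.0, -0.0, 95.9]
opening: 0.0495
t 15.7 at [556.2 -67.   89.7] [-180.    -0.    95.9] open 49.5 F [-1.  0. -2.] q [ 13.  16. -23.  -0. -52. -97.]
shift [0.003 0.001 0.448] turn [-0.     -0.      0.0002] rows 2.2 0.0
```

View pics/t2.png

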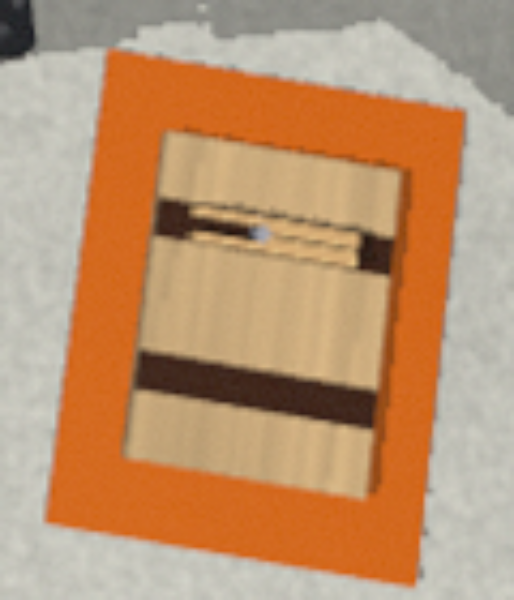

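The pale peg lies centred on the upper band (crop 275,237). Dark peg next.

```bash

python3 -m handwheel '[[[0.003,0,0.12],[0,0,0]],[[0.003,0,0.24],[0,0,0]],[[0.003,0,0.35],[0,0,0]],[[0.003,0,0.45],[0,0,0]],[[0.003,0,0.45],[0,0,0]]]'|grep -E 'tool_pos|force|open'
python3 -m handwheel '[[[0,0,0.03],[0,0,0]],[[0,0,0.06],[0,0,0]],[[0,0,0.08],[0,0,0]],[[0,0,0.095],[0,0,0]],[[0,0,0.1],[0,0,0]]]'|grep -E 'tool_pos|force'
for i in 1 2; do python3 -m handwheel '[[[0,0,0],[0,0,0]],[[0,0,0],[0,0,0]],[[0,0,0],[0,0,0]],[[0,0,0],[0,0,0]],[[0,0,0],[0,0,0]]]' 1|grep -E 'tool_pos|force|open';done
python3 -m handwheel '[[[0,0,-0.1],[0,0,0]],[[0,0,-0.2],[0,0,0]],[[0,0,-0.3],[0,0,0]],[[0,0,-0.4],[0,0,0]],[[0,0,-0.45],[0,0,0]]]'
python3 go.py 402.6 -305.5 70 170.9
```

```text
tool_pos: [0.5533, -0.0668, -0.0039]
force: [-1.0, 0.0, 1.0]
opening: 0.0501
tool_pos: [0.5564, -0.0664, -0.0201]
force: [0.5, 0.0, -0.1]
tool_pos: [0.5563, -0.0664, -0.02]
force: [-0.2, 0.1, 0.5]
opening: 0.0221
tool_pos: [0.5563, -0.0664, -0.0201]
force: [-0.0, -0.1, 3.1]
opening: 0.0153
clock: 17.8
tool_pos: [0.5573, -0.0663, 0.072]
orientation: [179.8, 0.0, 95.8]
force: [0.0, 0.5, -0.2]
opening: 0.0155
t 17.8 at [557.3 -66.3  72. ] [179.8   0.   95.8] open 15.5 F [ 0.   0.5 -0.2] q [ 13.  17. -24.   0. -49. -97.]
shift [-1.111 -0.891  0.008] turn [ 0.0004  0.0003 -0.2085] rows 6.8 10.5
```

```bash

for i in 1 2; do python3 -m handwheel '[[[-0.11,-0.09,0],[0,0,0]],[[-0.22,-0.18,0],[0,0,0]],[[-0.33,-0.27,0],[0,0,0]],[[-0.45,-0.36,0],[0,0,0]],[[-0.555,-0.445,0.004],[0,0,0]]]'|grep -E 'tool_pos|force|open';done
for i in 1 2 3; do python3 -m handwheel '[[[0,0,0],[0,0,-0.018]],[[0,0,0],[0,0,-0.036]],[[0,0,0],[0,0,-0.054]],[[0,0,0],[0,0,-0.0695]],[[0,0,0],[0,0,-0.0695]]]'|grep -E 'orient|open';done
python3 go.py 402.6 -305.5 2 170.9
```

```text
tool_pos: [0.4778, -0.1868, 0.0686]
force: [-0.0, 0.5, -0.6]
opening: 0.0156
tool_pos: [0.4005, -0.3064, 0.0679]
force: [1.0, -0.5, -0.4]
opening: 0.0154
orientation: [-180.0, -0.0, 121.1]
opening: 0.0157
orientation: [-180.0, -0.0, 145.9]
opening: 0.0158
orientation: [180.0, -0.0, 170.8]
opening: 0.0157
t 19.9 at [ 401.5 -305.2   67.9] [180.   -0.  170.8] open 15.7 F [-0.1  0.   0.2] q [-15.  12. -31.  -0. -47.   6.]
shift [-0.006 -0.001  0.33 ] turn [ 0.     -0.     -0.0002] rows 1.6 0.0
```

```bash

python3 -m handwheel '[[[-0.006,0,0.1],[0,0,0]],[[-0.006,0,0.2],[0,0,0]],[[-0.006,0,0.28],[0,0,0]],[[-0.006,0,0.34],[0,0,0]],[[-0.006,0,0.34],[0,0,0]]]'|grep -E 'tool_pos|force|open'
python3 -m handwheel '[[[0,0,0.01],[0,0,0]],[[0,0,0.02],[0,0,0]],[[0,0,0.03],[0,0,0]],[[0,0,0.03],[0,0,0]],[[0,0,0.03],[0,0,0]]]'|grep -E 'tool_pos|force'
for i in 1 2 ; do python3 -m handwheel '[[[0,0,0.006],[0,0,0]],[[0,0,0.006],[0,0,0]],[[0,0,0.006],[0,0,0]]]'|grep -E 'tool_pos|force';done
```

```text
tool_pos: [0.401, -0.3048, -0.0022]
force: [-0.1, 0.2, -0.0]
opening: 0.0156
tool_pos: [0.4031, -0.3056, -0.0054]
force: [-0.3, 0.0, 0.4]
tool_pos: [0.4028, -0.3055, -0.0069]
force: [0.2, -0.3, -0.9]
tool_pos: [0.403, -0.3056, -0.0081]
force: [0.2, -0.5, 1.2]
```

Contact is coming at the predicted height (-8.1 mm). Release, then head for the yellow plaque.

```bash

python3 -m handwheel '[[[0,0,0.002],[0,0,0]],[[0,0,0.002],[0,0,0]],[[0,0,0.002],[0,0,0]]]' 0.2|grep -E 'tool_pos|force|open'
python3 -m handwheel '[[[0,0,-0.1],[0,0,0]],[[0,0,-0.2],[0,0,0]],[[0,0,-0.3],[0,0,0]],[[0,0,-0.4],[0,0,0]],[[0,0,-0.5],[0,0,0]]]'|grep -E 'tool_pos|force|open'
python3 go.py 664.3 9.6 90 101.6
```

```text
tool_pos: [0.4026, -0.3055, -0.0088]
force: [0.1, -0.5, 0.7]
opening: 0.0297
tool_pos: [0.4025, -0.3054, 0.0922]
force: [0.2, -0.4, -0.9]
opening: 0.0352
t 21.9 at [ 402.5 -305.4   92.2] [180.   -0.  170.9] open 35.2 F [ 0.2 -0.4 -0.9] q [-15.  11. -29.  -0. -50.   6.]
shift [-1.043  1.763  0.011] turn [-0.000e+00 -1.000e-04  1.924e-01] rows 9.8 9.7
```

```bash

for i in 1 2 3; do python3 -m handwheel '[[[-0.07,0.12,0],[0,0,0]],[[-0.14,0.24,0],[0,0,0]],[[-0.21,0.36,0],[0,0,0]],[[-0.28,0.48,0],[0,0,0]],[[-0.348,0.588,0],[0,0,0]]]' -0.6|grep -E 'tool_pos|force|open';done
for i in 1 2 3; do python3 -m handwheel '[[[0,0,0],[0,0,0.018]],[[0,0,0],[0,0,0.036]],[[0,0,0],[0,0,0.054]],[[0,0,0],[0,0,0.064]],[[0,0,0],[0,0,0.064]]]'|grep -E 'orient|open';done
python3 go.py 664.3 9.6 0 101.6
python3 - <<'E'
from plant import *
from h import *
s=snapshot("top");np.savez("t3.npz",**s);cv2.imwrite("pics/t3.png",cv2.resize(s["color"][260:400,410:530,::-1],(514,600)))
E
```

```text
tool_pos: [0.4908, -0.1992, 0.0914]
force: [0.7, -0.1, -0.9]
opening: 0.063
tool_pos: [0.5782, -0.0939, 0.0912]
force: [0.1, -0.5, 0.6]
opening: 0.07
tool_pos: [0.6655, 0.0111, 0.091]
force: [-0.6, -1.1, -0.9]
opening: 0.0699
orientation: [-180.0, -0.0, 147.7]
opening: 0.0699
orientation: [-180.0, -0.0, 124.8]
opening: 0.0701
orientation: [-180.0, -0.0, 101.8]
opening: 0.0701
t 24.4 at [664.8   9.7  91.3] [-180.    -0.   101.8] open 70.1 F [0.5 1.1 0.9] q [ 18.  24.  -9.  -0. -57. -96.]
shift [ 0.    -0.002  0.456] turn [-0.     -0.      0.0006] rows 2.2 0.0
```

View pics/t3.png

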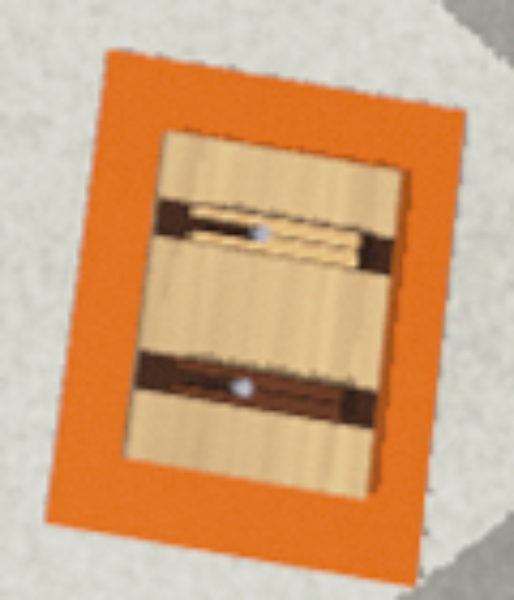

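Both pegs lie along their bands: pale at crop (275,237), dark at (260,387). Now grasp the plaque.

```bash

python3 -m handwheel '[[[0,0,0.12],[0,0,0]],[[0,0,0.24],[0,0,0]],[[0,0,0.35],[0,0,0]],[[0,0,0.45],[0,0,0]],[[0,0,0.45],[0,0,0]]]'|grep -E 'tool_pos|force|open'
python3 -m handwheel '[[[0,0,0.03],[0,0,0]],[[0,0,0.06],[0,0,0]],[[0,0,0.09],[0,0,0]],[[0,0,0.105],[0,0,0]],[[0,0,0.105],[0,0,0]]]'|grep -E 'tool_pos|force'
for i in 1 2; do python3 -m handwheel '[[[0,0,0],[0,0,0]],[[0,0,0],[0,0,0]],[[0,0,0],[0,0,0]],[[0,0,0],[0,0,0]],[[0,0,0],[0,0,0]]]' 1|grep -E 'tool_pos|force|open';done
python3 -m handwheel '[[[0,0,-0.1],[0,0,0]],[[0,0,-0.2],[0,0,0]],[[0,0,-0.3],[0,0,0]],[[0,0,-0.4],[0,0,0]],[[0,0,-0.5],[0,0,0]]]'
python3 go.py 437 -311 80 80.9
```

```text
tool_pos: [0.6618, 0.0091, -0.0031]
force: [-1.1, 0.5, -0.6]
opening: 0.0703
tool_pos: [0.6648, 0.0097, -0.0198]
force: [-1.2, -0.4, 0.2]
tool_pos: [0.6651, 0.0098, -0.0193]
force: [-0.3, -0.2, 1.7]
opening: 0.0456
tool_pos: [0.6651, 0.0098, -0.0193]
force: [-1.9, 0.3, 4.7]
opening: 0.0451
clock: 26.52
tool_pos: [0.6644, 0.0097, 0.0807]
orientation: [-180.0, -0.0, 101.7]
force: [0.7, -0.7, -1.5]
opening: 0.0457
t 26.5 at [664.4   9.7  80.7] [-180.    -0.   101.7] open 45.7 F [ 0.7 -0.7 -1.5] q [ 18.  25.  -9.  -0. -56. -96.]
shift [-1.338 -1.44   0.005] turn [-0.0001 -0.      0.0579] rows 9.4 2.9
```

```bash

for i in 1 2 3; do python3 -m handwheel '[[[-0.09,-0.1,0],[0,0,0]],[[-0.18,-0.2,0],[0,0,0]],[[-0.27,-0.29,0],[0,0,0]],[[-0.36,-0.39,0],[0,0,0]],[[-0.446,-0.48,0],[0,0,0]]]'|grep -E 'tool_pos|force|open';done
python3 -m handwheel '[[[0,0,0],[0,0,0.018]],[[0,0,0],[0,0,0.036]],[[0,0,0],[0,0,0.0579]],[[0,0,0],[0,0,0.0579]],[[0,0,0],[0,0,0.0579]]]'|grep -E 'orient|open'
python3 go.py 437 -311 13 80.9
```

```text
tool_pos: [0.5877, -0.098, 0.0799]
force: [0.9, -0.3, -0.6]
opening: 0.0455
tool_pos: [0.5119, -0.2049, 0.08]
force: [-0.5, -0.5, -0.7]
opening: 0.0455
tool_pos: [0.4362, -0.3117, 0.0801]
force: [1.2, 0.1, -0.2]
opening: 0.0449
orientation: [-180.0, -0.0, 81.1]
opening: 0.0452
t 28.2 at [ 437.2 -310.9   80.1] [-180.    -0.    81.1] open 45.2 F [-0.3  0.2 -0.5] q [-14.  14. -26.  -0. -50. -84.]
shift [-0.001 -0.001  0.335] turn [-0.0001 -0.      0.0004] rows 1.6 0.0
```

```bash

python3 -m handwheel '[[[0,0,0.1],[0,0,0]],[[0,0,0.2],[0,0,0]],[[0,0,0.28],[0,0,0]],[[0,0,0.335],[0,0,0]],[[0,0,0.335],[0,0,0]]]'|grep -E 'tool_pos|force|open'
python3 -m handwheel '[[[0,0,0.01],[0,0,0]],[[0,0,0.02],[0,0,0]],[[0,0,0.03],[0,0,0]],[[0,0,0.03],[0,0,0]],[[0,0,0.03],[0,0,0]]]'|grep -E 'tool_pos|force'
for i in 1 2 ; do python3 -m handwheel '[[[0,0,0.006],[0,0,0]],[[0,0,0.006],[0,0,0]],[[0,0,0.006],[0,0,0]]]'|grep -E 'tool_pos|force';done
```

```text
tool_pos: [0.4358, -0.3101, 0.011]
force: [-0.3, 0.6, -1.6]
opening: 0.0452
tool_pos: [0.4378, -0.311, 0.0078]
force: [0.4, -0.7, -0.5]
tool_pos: [0.4375, -0.311, 0.0063]
force: [0.0, 0.5, 0.3]
tool_pos: [0.4374, -0.3109, 0.0049]
force: [0.2, -0.9, -0.4]
```

```bash

python3 -m handwheel '[[[0,0,0.003],[0,0,0]],[[0,0,0.003],[0,0,0]],[[0,0,0.003],[0,0,0]]]'|grep -E 'tool_pos|force'
python3 -m handwheel '[[[0,0,0],[0,0,0]],[[0,0,0],[0,0,0]],[[0,0,0],[0,0,0]],[[0,0,0],[0,0,0]],[[0,0,0],[0,0,0]]]' -0.45|grep -E 'tool_pos|force|open'
python3 -m handwheel '[[[0,0,-0.1],[0,0,0]],[[0,0,-0.2],[0,0,0]],[[0,0,-0.3],[0,0,0]],[[0,0,-0.4],[0,0,0]],[[0,0,-0.5],[0,0,0]]]'|grep -E 'tool_pos|force|open'
python3 go.py 547.7 72.8 105 95
```

```text
tool_pos: [0.4375, -0.311, 0.0047]
force: [-1.8, 1.1, 4.1]
tool_pos: [0.4374, -0.3109, 0.0042]
force: [0.2, 0.7, -0.3]
opening: 0.0632
tool_pos: [0.4373, -0.3109, 0.1053]
force: [0.0, -0.8, -0.8]
opening: 0.0635
t 30.6 at [ 437.3 -310.9  105.3] [-180.    -0.    80.9] open 63.5 F [ 0.  -0.8 -0.8] q [-14.  13. -24.  -0. -53. -85.]
shift [1.981e+00 2.420e-01 1.000e-03] turn [-0.     -0.     -0.0391] rows 9.6 2.0
```

```bash

for i in 1 2 3; do python3 -m handwheel '[[[0.13,0.016,0],[0,0,0]],[[0.26,0.032,0],[0,0,0]],[[0.4,0.049,0],[0,0,0]],[[0.53,0.065,0],[0,0,0]],[[0.66,0.081,0],[0,0,0]]]' -0.8|grep -E 'tool_pos|open';done
python3 -m handwheel '[[[0,0,0],[0,0,0]],[[0,0,0],[0,0,0]]]'|grep -E 'tool_pos|open'
python3 go.py 547.7 72.8 16 80.9
python3 - <<'E'
from plant import *
from h import *
s=snapshot("top");np.savez("t4.npz",**s);cv2.imwrite("pics/t4.png",cv2.resize(s["color"][260:400,410:530,::-1],(514,600)))
H,S,V=cv2.split(cv2.cvtColor(s["color"],cv2.COLOR_RGB2HSV))
m=((S>150)&(H>18)&(H<35)).astype('uint8');m[:, :430]=0
l,lab,st,_=cv2.connectedComponentsWithStats(m);k=1+np.argmax(st[1:,4])
print('yellow',*rect(plane(s,np.argwhere(lab==k)[:,::-1],.034)),"z",np.nanmedian(world(s)[lab==k][:,2]))
E
```

```text
tool_pos: [0.4744, -0.182, 0.1045]
opening: 0.0786
tool_pos: [0.5113, -0.054, 0.1044]
opening: 0.0788
tool_pos: [0.5481, 0.0738, 0.1043]
opening: 0.0785
tool_pos: [0.5481, 0.0736, 0.104]
opening: 0.079
t 32.0 at [548.1  73.6 104. ] [-180.    0.   81.] open 79.0 F [-0.1 -1.  -0.8] q [  28.   14.  -22.   -0.  -54. -127.]
shift [-0.004 -0.001  0.44 ] turn [-0.0001  0.      0.0004] rows 2.1 0.0
yellow [ 437.6 -308.7] 119.3 49.2 -9.1 z 0.03471546576379461
```

View pics/t4.png

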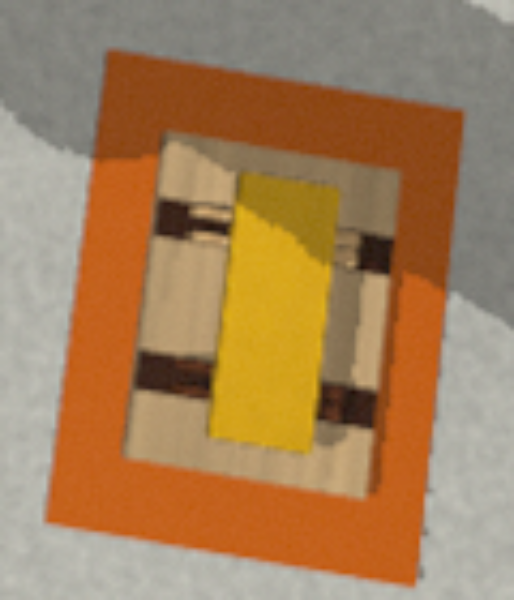

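The yellow plaque lies level across both pegs, centred on the board (crop 275,312). It measures (437.6,-308.7) with its top at z 34.7, against 34 expected. Now the jar.

```bash

python3 -m handwheel '[[[-0.004,0,0.1],[0,0,0]],[[-0.004,0,0.2],[0,0,0]],[[-0.004,0,0.3],[0,0,0]],[[-0.004,0,0.38],[0,0,0]],[[-0.004,0,0.44],[0,0,0]]]'|grep -E 'tool_pos|force|open'
for i in 1 2; do python3 -m handwheel '[[[0,0,0],[0,0,0]],[[0,0,0],[0,0,0]],[[0,0,0],[0,0,0]],[[0,0,0],[0,0,0]],[[0,0,0],[0,0,0]]]' 1|grep -E 'tool_pos|force|open';done
python3 -m handwheel '[[[0,0,-0.05],[0,0,0]],[[0,0,-0.12],[0,0,0]],[[0,0,-0.2],[0,0,0]],[[0,0,-0.27],[0,0,0]],[[0,0,-0.35],[0,0,0]]]'
python3 go.py 462.6 341.1 86 80.9
```

```text
tool_pos: [0.5467, 0.0702, 0.0149]
force: [0.4, -0.2, 0.4]
opening: 0.0787
tool_pos: [0.5485, 0.0718, 0.0174]
force: [0.4, 1.7, 0.8]
opening: 0.051
tool_pos: [0.5487, 0.072, 0.0172]
force: [-1.5, 0.3, 6.8]
opening: 0.0464
clock: 33.73
tool_pos: [0.547, 0.0713, 0.0869]
orientation: [-179.9, 0.0, 80.9]
force: [0.1, 0.0, -1.1]
opening: 0.0463
t 33.7 at [547.   71.3  86.9] [-179.9    0.    80.9] open 46.3 F [ 0.1  0.  -1.1] q [  28.   15.  -24.   -0.  -51. -127.]
shift [ 1.265 -0.63   0.005] turn [-0.0002  0.0001 -0.    ] rows 6.8 0.0
```

```bash

for i in 1 2; do python3 -m handwheel '[[[0.12,-0.06,0],[0,0,0]],[[0.25,-0.125,0],[0,0,0]],[[0.38,-0.19,0],[0,0,0]],[[0.51,-0.25,0],[0,0,0]],[[0.632,-0.315,0],[0,0,0]]]'|grep -E 'tool_pos|open';done
python3 -m handwheel '[[[0,0,0],[0,0,0]],[[0,0,0],[0,0,0]],[[0,0,0],[0,0,0]]]'|grep -E 'tool_pos|open'
python3 go.py 462.6 341.1 28 80.9
```

```text
tool_pos: [0.5047, 0.2073, 0.0867]
opening: 0.0462
tool_pos: [0.4624, 0.3422, 0.0866]
opening: 0.0467
tool_pos: [0.4628, 0.3407, 0.0863]
opening: 0.0465
t 34.8 at [462.8 340.7  86.3] [-1.80e+02  1.00e-01  8.09e+01] open 46.5 F [-0.  -0.3 -0.8] q [  56.   17.  -21.   -0.  -52. -155.]
shift [ 0.002 -0.001  0.291] turn [-0.0001  0.0001  0.0001] rows 1.4 0.0
```

```bash
python3 - <<'E'
from plant import *
import cv2
s=snapshot("side");cv2.imwrite("pics/s5.png",cv2.resize(s["color"][90:270,100:388,::-1],(800,500)))
E
```

```text
(no output)
```

View pics/s5.png

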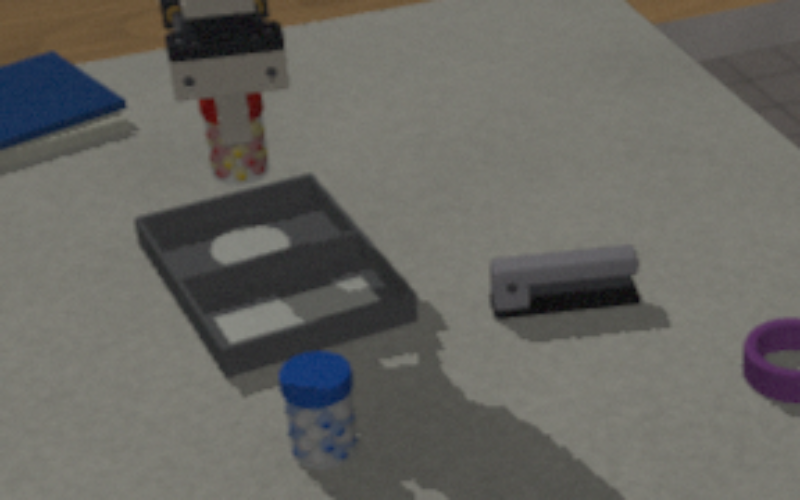

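The jar hangs upright (crop 238,140) over the round mark (250,245). Lower it gently.

```bash

python3 -m handwheel '[[[0.002,0,0.07],[0,0,0]],[[0.002,0,0.14],[0,0,0]],[[0.002,0,0.21],[0,0,0]],[[0.002,0,0.26],[0,0,0]],[[0.002,0,0.29],[0,0,0]]]'|grep -E 'tool_pos|force|open'
python3 -m handwheel '[[[0,0,0.008],[0,0,0]],[[0,0,0.016],[0,0,0]],[[0,0,0.022],[0,0,0]],[[0,0,0.022],[0,0,0]],[[0,0,0.022],[0,0,0]]]'|grep -E 'tool_pos|force'
for i in 1 2 3; do python3 -m handwheel '[[[0,0,0.005],[0,0,0]],[[0,0,0.005],[0,0,0]],[[0,0,0.005],[0,0,0]]]'|grep -E 'tool_pos|force';done
```

```text
tool_pos: [0.4632, 0.34, 0.0272]
force: [0.5, -0.4, -1.1]
opening: 0.0463
tool_pos: [0.4636, 0.3418, 0.0245]
force: [-1.1, 0.1, -1.6]
tool_pos: [0.4634, 0.3416, 0.0231]
force: [0.1, -0.8, -0.6]
tool_pos: [0.4634, 0.3415, 0.0219]
force: [1.0, 0.2, -2.2]
tool_pos: [0.4636, 0.3417, 0.0213]
force: [-0.3, -0.8, 2.4]
```

Contact at 21.3 mm, as expected. Release, rise and go to the stapler.

```bash

python3 -m handwheel '[[[0,0,0.002],[0,0,0]],[[0,0,0.002],[0,0,0]],[[0,0,0.002],[0,0,0]]]'|grep -E 'tool_pos|force'
python3 -m handwheel '[[[0,0,0],[0,0,0]],[[0,0,0],[0,0,0]],[[0,0,0],[0,0,0]],[[0,0,0],[0,0,0]],[[0,0,0],[0,0,0]]]' -0.6|grep -E 'tool_pos|force|open'
python3 -m handwheel '[[[0,0,-0.1],[0,0,0]],[[0,0,-0.2],[0,0,0]],[[0,0,-0.3],[0,0,0]],[[0,0,-0.4],[0,0,0]],[[0,0,-0.4],[0,0,0]]]'|grep -E 'tool_pos|force|open'
python3 go.py 655.8 164.8 100 76.2
```

```text
tool_pos: [0.4638, 0.3417, 0.0212]
force: [-2.1, -0.7, 6.5]
tool_pos: [0.4633, 0.3415, 0.0204]
force: [1.0, 0.1, 0.2]
opening: 0.0694
tool_pos: [0.4651, 0.3433, 0.1047]
force: [0.4, 1.1, 0.3]
opening: 0.0703
t 37.5 at [465.1 343.3 104.7] [179.8  -0.3  81. ] open 70.3 F [0.4 1.1 0.3] q [  56.   16.  -20.    0.  -54. -155.]
shift [-0.732  1.082  0.023] turn [ 0.0005 -0.0008  0.0132] rows 6.3 0.7
```

```bash

for i in 1 2; do python3 -m handwheel '[[[-0.07,0.11,0],[0,0,0.0066]],[[-0.14,0.22,0],[0,0,0.0066]],[[-0.22,0.33,0],[0,0,0.0066]],[[-0.3,0.44,0],[0,0,0.0066]],[[-0.366,0.541,0],[0,0,0.0066]]]'|grep -E 'tool_pos|open';done
python3 -m handwheel '[[[0,0,0],[0,0,0]],[[0,0,0],[0,0,0]]]' -0.5|grep -E 'tool_pos|open'
python3 go.py 655.8 164.8 1 76.2
```

```text
tool_pos: [0.5594, 0.251, 0.1002]
opening: 0.0699
tool_pos: [0.6509, 0.1575, 0.1]
opening: 0.07
tool_pos: [0.6505, 0.1577, 0.0996]
opening: 0.0664
t 38.5 at [650.5 157.7  99.6] [-179.9    0.    76. ] open 66.4 F [-0.3  0.3 -0.1] q [  30.   24.   -8.   -0.  -58. -134.]
shift [0.041 0.018 0.493] turn [-0.0001  0.0001 -0.0005] rows 2.4 0.0
```

```bash

python3 -m handwheel '[[[0.041,0.018,0.1],[0,0,0]],[[0.041,0.018,0.2],[0,0,0]],[[0.041,0.018,0.3],[0,0,0]],[[0.041,0.018,0.4],[0,0,0]],[[0.041,0.018,0.4],[0,0,0]]]'|grep -E 'tool_pos|force|open'
python3 -m handwheel '[[[0,0,0.03],[0,0,0]],[[0,0,0.06],[0,0,0]],[[0,0,0.09],[0,0,0]],[[0,0,0.09],[0,0,0]],[[0,0,0.09],[0,0,0]]]'|grep -E 'tool_pos|force|open'
for i in 1 2; do python3 -m handwheel '[[[0,0,0],[0,0,0]],[[0,0,0],[0,0,0]],[[0,0,0],[0,0,0]],[[0,0,0],[0,0,0]],[[0,0,0],[0,0,0]]]' 1|grep -E 'tool_pos|force|open';done
python3 -m handwheel '[[[0,0,0],[0,0,0]]]'|grep -E 'tool_pos|force|open'
python3 -m handwheel '[[[0,0,-0.05],[0,0,0]],[[0,0,-0.12],[0,0,0]],[[0,0,-0.2],[0,0,0]],[[0,0,-0.3],[0,0,0]],[[0,0,-0.4],[0,0,0]]]'
python3 go.py 470.6 237 80 94.7
python3 - <<'E'
from plant import *
import cv2
s=snapshot("side");cv2.imwrite("pics/s6.png",cv2.resize(s["color"][90:270,100:388,::-1],(800,500)))
E
```

```text
tool_pos: [0.6521, 0.1658, 0.0161]
force: [-0.5, -1.5, -1.2]
opening: 0.0658
tool_pos: [0.6557, 0.1661, 0.0028]
force: [0.9, -0.3, 0.1]
opening: 0.0659
tool_pos: [0.6558, 0.166, 0.0028]
force: [-0.8, 1.6, -0.1]
opening: 0.0377
tool_pos: [0.6558, 0.1662, 0.0026]
force: [-0.1, 1.1, 1.0]
opening: 0.0235
tool_pos: [0.6558, 0.1662, 0.0027]
force: [0.1, 1.3, 0.1]
opening: 0.0238
clock: 40.7
tool_pos: [0.6549, 0.1656, 0.0833]
orientation: [-179.9, 0.1, 76.2]
force: [0.2, 0.5, -1.9]
opening: 0.024
t 40.7 at [654.9 165.6  83.3] [-1.799e+02  1.000e-01  7.620e+01] open 24.0 F [ 0.2  0.5 -1.9] q [  31.   26.   -8.   -0.  -57. -135.]
shift [ 0.126 -0.98   0.018] turn [-0.0002  0.0001 -0.0515] rows 4.7 2.6
```

View pics/s6.png

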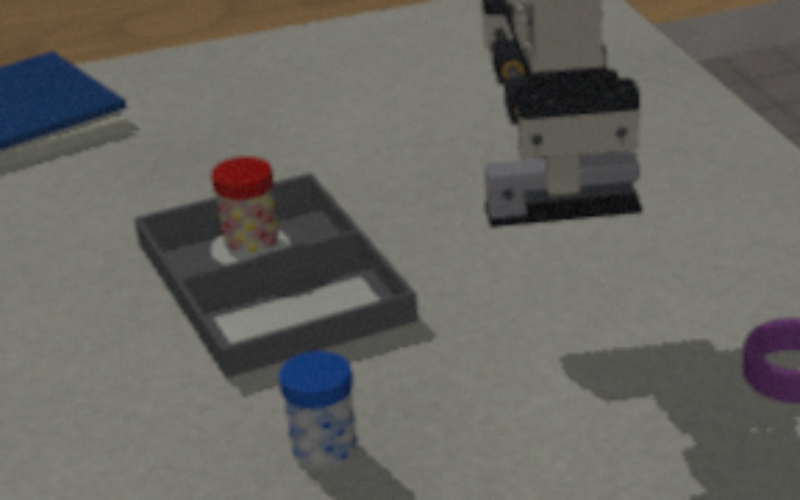

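The red jar stands upright on the round mark (crop 248,205), and the stapler is held level (560,190). Move it to the oblong mark at (300,310).

```bash

for i in 1 2; do python3 -m handwheel '[[[0.012,-0.1,0],[0,0,0]],[[0.025,-0.2,0],[0,0,0]],[[0.038,-0.3,0],[0,0,0]],[[0.05,-0.4,0],[0,0,0]],[[0.063,-0.49,0],[0,0,0]]]'|grep -E 'tool_pos|open';done
python3 -m handwheel '[[[0,0,0],[0,0,-0.018]],[[0,0,0],[0,0,-0.036]],[[0,0,0],[0,0,-0.0515]],[[0,0,0],[0,0,-0.0515]],[[0,0,0],[0,0,-0.0515]]]'|grep -E 'orient|open'
python3 go.py 470.6 238 13 94.7
```

```text
tool_pos: [0.562, 0.2016, 0.0827]
opening: 0.024
tool_pos: [0.47, 0.2372, 0.0827]
opening: 0.024
orientation: [-180.0, -0.0, 94.5]
opening: 0.0235
t 42.0 at [471.2 237.2  82.7] [-180.    -0.    94.5] open 23.5 F [ 0.8 -0.6 -2.5] q [  48.   13.  -27.   -0.  -50. -134.]
shift [ 0.004 -0.003  0.349] turn [-0.     -0.     -0.0005] rows 1.7 0.0
```

```bash

python3 -m handwheel '[[[0,0,0.08],[0,0,0]],[[0,0,0.16],[0,0,0]],[[0,0,0.24],[0,0,0]],[[0,0,0.31],[0,0,0]],[[0,0,0.345],[0,0,0]]]'|grep -E 'tool_pos|force|open'
python3 -m handwheel '[[[0,0,0.008],[0,0,0]],[[0,0,0.016],[0,0,0]],[[0,0,0.022],[0,0,0]],[[0,0,0.022],[0,0,0]],[[0,0,0.022],[0,0,0]]]'|grep -E 'tool_pos|force'
for i in 1 2 ; do python3 -m handwheel '[[[0,0,0.006],[0,0,0]],[[0,0,0.006],[0,0,0]],[[0,0,0.006],[0,0,0]]]'|grep -E 'tool_pos|force';done
```

```text
tool_pos: [0.4706, 0.2365, 0.012]
force: [-0.1, -0.2, -2.8]
opening: 0.0235
tool_pos: [0.4717, 0.2377, 0.0098]
force: [0.1, 0.6, -2.4]
tool_pos: [0.4714, 0.2374, 0.0082]
force: [0.1, -0.0, -2.2]
tool_pos: [0.4713, 0.2374, 0.0067]
force: [-0.5, -0.7, -1.7]
```

```bash

python3 -m handwheel '[[[0,0,0.004],[0,0,0]],[[0,0,0.004],[0,0,0]],[[0,0,0.004],[0,0,0]]]'|grep -E 'tool_pos|force'
python3 -m handwheel '[[[0,0,0],[0,0,0]],[[0,0,0],[0,0,0]],[[0,0,0],[0,0,0]],[[0,0,0],[0,0,0]],[[0,0,0],[0,0,0]]]' 0|grep -E 'tool_pos|force|open'
python3 -m handwheel '[[[0,0,-0.1],[0,0,0]],[[0,0,-0.2],[0,0,0]],[[0,0,-0.3],[0,0,0]],[[0,0,-0.45],[0,0,0]],[[0,0,-0.6],[0,0,0]]]'|grep -E 'tool_pos|force|open'
python3 go.py 560 -30 170 94.7
```

```text
tool_pos: [0.4714, 0.2374, 0.0065]
force: [-1.6, -1.5, 4.8]
tool_pos: [0.4714, 0.2374, 0.0059]
force: [0.6, -0.7, -0.1]
opening: 0.043
tool_pos: [0.4708, 0.2368, 0.1266]
force: [0.6, 0.4, 0.4]
opening: 0.0437
t 44.4 at [470.8 236.8 126.6] [-1.799e+02  1.000e-01  9.470e+01] open 43.7 F [0.6 0.4 0.4] q [  48.   10.  -24.   -0.  -56. -133.]
shift [-1.366  0.335 -0.216] turn [-0.0002  0.0002 -0.    ] rows 6.8 0.0
```

Move clear and check the whole scene.

```bash

for i in 1 2; do python3 -m handwheel '[[[-0.13,0.03,-0.03],[0,0,0]],[[-0.26,0.06,-0.06],[0,0,0]],[[-0.4,0.09,-0.08],[0,0,0]],[[-0.53,0.13,-0.1],[0,0,0]],[[-0.66,0.16,-0.1],[0,0,0]]]'|grep -E 'tool_pos|force';done
python3 -m handwheel '[[[0,0,0],[0,0,0]],[[0,0,0],[0,0,0]],[[0,0,0],[0,0,0]]]'|tail -2
python3 - <<'E'
from plant import *
from h import *
s=snapshot("top");d=snapshot("side");cv2.imwrite("pics/t7.png",s["color"][...,::-1]);cv2.imwrite("pics/s7.png",d["color"][...,::-1])
W=world(s)
def seg(m,box,h,n):
    a,b,c,e=box;l,lab,st,_=cv2.connectedComponentsWithStats(m[b:e,a:c].astype('uint8'));k=1+np.argmax(st[1:,4])
    print(n,st[k,4],*rect(plane(s,np.argwhere(lab==k)[:,::-1]+[a,b],h)),"z",np.nanmedian(W[b:e,a:c][lab==k][:,2]).round(4))
H,S,V=cv2.split(cv2.cvtColor(s["color"],cv2.COLOR_RGB2HSV))
seg((S>150)&(H>18)&(H<35),(430,280,520,390),.034,'yellow')
seg((S>150)&((H<10)|(H>170)),(110,270,170,350),.066,'red')
seg(W[...,2]>.033,(168,270,222,350),.04,'stapler')
Wt=W[...,2]
c=np.array([466.6,289.05]);a=np.radians(4.7);print('tray mark targets round 462.6 341.1 oblong 470.6 237.0')
E
```

```text
tool_pos: [0.5149, 0.1075, 0.147]
force: [1.2, 0.9, -0.7]
tool_pos: [0.5577, -0.0218, 0.1669]
force: [0.3, 0.1, -0.1]
force: [0.1, 0.2, -0.7]
opening: 0.0439
yellow 1556 [ 437.8 -308.7] 119.7 48.9 -8.9 z 0.0345Traceback (most recent call last):
  File "<stdin>", line 10, in <module>
  File "<stdin>", line 6, in seg
    return _wrapfunc(a, 'argmax', axis=axis, out=out, **kwds)
    return bound(*args, **kwds)
ValueError: attempt to get argmax of an empty sequence
```

View pics/t7.png

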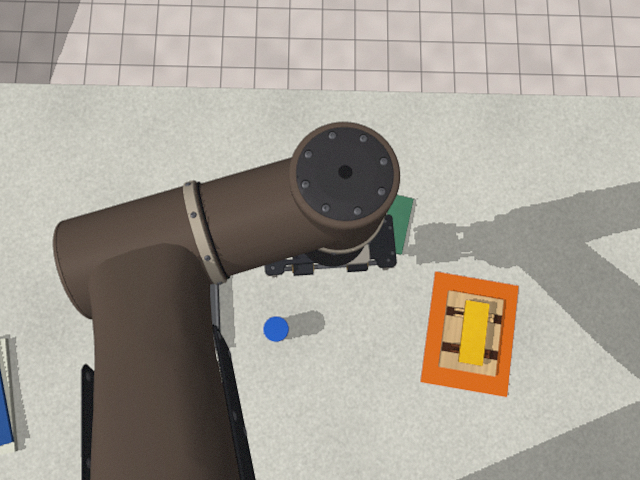

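View pics/s7.png

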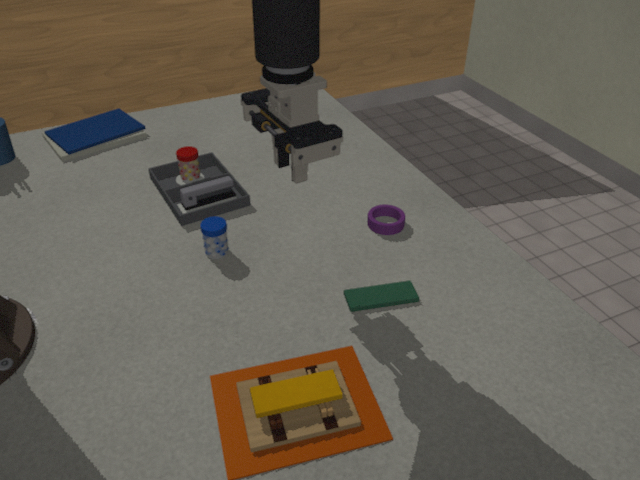

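All good in the side view: jar at (188,165), stapler at (207,188), kit at (297,393), bystanders unmoved. The arm hides the tray from above, so I'll check it numerically from the side depth.

```bash
python3 - <<'E'
from plant import *
from h import *
d=snapshot("side");W=world(d);z=W[...,2];H,S,V=cv2.split(cv2.cvtColor(d["color"],cv2.COLOR_RGB2HSV))
b=np.zeros_like(z,bool);b[140:225,145:255]=1
red=b&(S>120)&((H<8)|(H>172))&(z>.067)
st=b&(z>.040)&(W[...,1]<.275)&(W[...,1]>.19)
for n,m in(('red lid top',red),('stapler top',st)): print(n,m.sum(),*rect(W[m][:,:2]),np.nanmedian(z[m]).round(4))
c=np.array([466.6,289.05]);a=np.radians(4.7);R=np.array([[np.cos(a),np.sin(a)],[-np.sin(a),np.cos(a)]])
for m in(red,st):print('tray frame',(R@(np.array(rect(W[m][:,:2])[0])-c)).round(1))
E
```

```text
red lid top 196 [465.3 341. ] 44.0 43.5 63.9 0.0714
stapler top 400 [475.8 237.1] 110.1 29.7 6.4 0.0449
tray frame [ 3.  51.9]
tray frame [  4.9 -52.5]
```

Everything is within tolerance, so I'm handing in.

```bash
python3 -c "
from plant import *
o=get_obs();print(o['clock'],o['force']);print(close_job())"
```

```text
45.65 [-0.39130105  0.01408249  0.00238416]
the job is handed in; nothing more can be done
None
```

Both craft kits are made up and the job is handed in at about 46 s of the 125 s allowed. `close_job()` gives no verdict, so the checks below are my own.

**Board**
- **Pegs:** The pale peg went on one dark band and the dark peg on the other. A close look before the plaque went on showed both lying along their bands.
- **Plaque:** The yellow plaque rests on both pegs, about 2 mm from the board centre and in line to within 0.3°. Its top measured 34.5 mm above the work surface, against 34 mm expected.

**Tray**
- **Jar:** The red-lidded jar was set down with light contact and stands upright, about 3 mm from the middle of the round mark.
- **Stapler:** The chrome stapler stands on its base, about 5 mm and 2° off the oblong mark.

**Bystanders:** In the last side picture the green plaque, blue-lidded jar and tape looked where they had been. I did not measure them.

**Disagreements and limits**
- **TCP height:** The reported TCP z read about 37 mm lower than the cameras showed the gripper to be. I set heights from the side camera and contact forces instead, and all five placements touched down within about 1 mm of the predicted height.
- **Tray check:** My first measurement from the top camera failed because the arm hid the tray, so the tray figures come from the side camera alone. Its readings there were about 1 mm high.

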